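Pump up the vacuum lifter on the screen

ROBOT

A 7-joint arm with a two-finger parallel gripper is mounted at the origin on a cart in front of the work surface, level with it; the furniture and walls round the work are solid. World frame = base frame: x ahead of the robot, y to its left, z up, the work surface at z = 0. Lengths are in m, angles in rad, forces in N, time in s.
With the tool pointing down it reaches from about 0.4 to 0.85 m from the base axis. Payload 4.5 kg.
Tool frame: the origin (TCP) lies at the very end of the fingers, on their centre line; the grasp point (between the pads) lies 19 mm behind it; z points along the fingers, x is the direction in which the jaws open and shut, and the axes are right-handed (so a half turn about z gives the same grasp; the last joint's range is limited). The gripper opens to 85 mm and grips with 20 to 120 N. Pads are 22 mm wide; open, the fingers measure 114 mm over their backs; the gripper's body (76 mm by 85 mm) begins 54 mm behind the grasp point. The pads swing forward as they close: fully open they stand 13 mm farther back than shut.
Start: joints at [-1.203, 0.689, -0.195, 1.565, 0.157, 0.902, -0.215], TCP at [0.205, 0.591, 0.231] pointing down, gripper open.
Joint ranges: [-3.01, 3.01], [-0.46, 2.08], [-1.47, 1.51], [0.13, 2.56], [-1, 4.14], [0.04, 2.09], [-2.66, 2.66]. Speed limits (rad/s): [2.57, 2.57, 3.14, 3.14, 3.14, 3.14, 3.14].

INTERFACE

Orientations are given as a 3x3 rotation matrix whose columns are the frame's x, y, z axes.
In Python, from plant import get_state, imaging, order gives the robot as it stands. The module is installed in compiled form; this text tells all that it offers.
- The arm moves only by the shell command python3 -m jog 'ROWS' [FORCE]. ROWS is JSON, a list of rows, each an object of numbers: "fingers": the finger opening in mm, from 0 to 85.4; "tx", "ty", "tz": the shift along the tool's x, y, z in mm; "yaw": the turn about the tool's z in rad. In form: [{"fingers": .., "tx": .., "ty": .., "tz": .., "yaw": ..}, ...]. A call has exactly 5 rows; each row shifts and turns the commanded pose from where the row before left it, along the tool's axes as they then stand; what a row does not reach is not made up. A row lasts 1/10 s, in which the tool goes at most 50 mm and 8.59 degrees, less where a joint would pass 70% of its speed; a pose out of reach is approached as far as the arm can. A call is refused whole if a number of a shift passes 50 or a number of a turn 0.15, either way. A call with a gripper value outside its range is refused whole. The fingers move at their own pace and stop on an object; FORCE is the grip in N (left out, the last holds). Time passes only in rows, so rows that do not move let the fingers close, or fill a call up. It gives the time, the measured TCP pose, the force and the opening at its end, in the units of the state.
- get_state(): the state, without advancing time (a new reading comes with each control period).
- imaging.capture(name): name is "scene" or "top" or "wrist"; returns a dict with "color" (400x640x3 uint8, red, green, blue), "depth" (400x640 float32, m along the optical axis (not along the pixel's ray), 0 where there is no reading), "fx", "fy", "cx", "cy" (pixels), "pose" (4x4, takes a point from camera to world coordinates); the wrist camera has in their place "mount" (4x4, takes a point from camera to tool coordinates, whose origin is the TCP and whose axes are the tool frame's). Camera axes: x right, y up, looking along -z (the intrinsics and any distortion apply to the point x, -y, -z); pixel columns grow to the right and rows downward; lengths in m; the calibration is good to about 2 mm. A picture is of the moment at which its call begins: read the wrist's pose just before it.
- order.hand_in(): hands the job in, once; it reports no verdict.
The state is a dict: "time_s": time; "joints": joint angles; "joint_velocities": joint speeds; "joint_efforts": joint torques, N m; "tcp_pos": TCP position; "tool_rot": TCP orientation; "wrist_force": force on the tool from outside, world axes, zero at the start; "moment": the same for the moment, N m; "finger_gap": opening from 0.0 (shut) to 1.0 (fully open).
Only numpy, scipy, OpenCV 4.12 (cv2) and the standard library are available. Lean on these libraries where they do the work, as an engineer would, in place of code of your own. Each camera call takes 0.05 s, during which the arm holds its last target.

TASK

Pump up the vacuum lifter that stands on the laptop screen: with the fingertips, press its black mushroom-headed plunger all the way down and let it spring right back up, again and again, until the thin indicator pin at the other end stands fully out with the dark ring near its foot clear of the collar. Do not touch the pin, do not lift, tip or shove the lifter, and leave the spudger, screwdriver and screw dish where they lie. Finish clear of it, with the plunger back up.

Things in the scene. Friction and masses are not known exactly. Their poses are not given: they have to be found in the camera images.
- lifter_foot (a point): Vacuum lifter, a loose 1.6 kg tool standing on the flat screen glass. This point is the centre of the underside of its round black rubber pad (144 mm across); z up; +x runs along the lifter from the plunger towards the pin. On the pad, a cast grey body (112 mm along x, 34 mm wide, top 50 mm above the foot) carries a black loop handle over its middle (along y, 97 mm wide, top 77 mm above the foot), the plunger at x = -40 mm and the pin at x = +40 mm.
- plunger_top (a point): Centre of the top of the plunger's black mushroom head, 33 mm across; 120 mm above the foot at rest, 106 mm when fully pressed. Higher than everything else on the lifter. Its axis is vertical; it is pressed straight down.
- plunger (a joint): Plunger travel in m: 0 up at rest, 0.014 fully down at a hard stop. A spring returns it; pressing takes about 2 N at first and about 7 N at the bottom while the pin is being pumped. Each full stroke pushes the pin out by about 9 mm (the first one up to 14 mm); the first few mm of a stroke are idle, a short stroke pumps less or nothing, and the plunger must come back up before the next stroke pumps.
- pin_tip (a point): Top of the indicator pin, a plain steel pin 12 mm in diameter which rises vertically out of a small dark collar at the far end of the lifter from the plunger (collar top 56 mm above the foot). Tip 59 mm above the foot with the pin in, 100 mm with it fully out.
- pin (a joint): How far the pin is out, in m: 0 in, about 0.041 fully out (pumping leaves it there; more strokes then do nothing). It starts somewhere between 0.001 and 0.016, so three or four full strokes are needed. From 0.037 the dark ring near its foot is clear of the collar. It stays where it is between strokes.
- screen: Laptop screen lying flat and fixed on the table, 244 mm (its x) by 376 mm (its y), 14 mm thick; origin at the centre of its underside. The lifter and the spudger stand on its face, 10 mm above the table.
- spudger: Loose black spudger (thin pry stick), 9 x 118 x 7 mm, lying on the left end of the screen; origin at the middle of its underside. Leave alone.
- driver: Loose small screwdriver, 16 x 156 x 16 mm, on the table beyond the screen; origin at the middle of its underside. Leave alone.
- dish: Loose round steel screw dish, 77 mm across, 15 mm high, on the table to the left of the screen; origin at the middle of its underside. Leave alone.
Not all that is in view belongs to the job. What is shaped like the part that bears lifter_foot but brown is not meant.

How it is judged:
By the outcome, as a careful person would: the job done as asked, in the order asked, and still so for the second after the job is handed in, with the robot touching nothing.
It also fails if it takes over 42 s, if anything falls off the work surface, if the arm or the gripper's body presses on something with over 40 N, if the wrist force passes 120 N, or if a joint passes its speed limit or range.

## Working session

There is one attempt and no reset: what is moved stays moved. The work goes in short steps, Python scripts to look and compute and a shell command to move; the robot and the scene stay as the last step left them, time stands still between calls to the robot, and variables do not carry over. Pictures are saved under pics/ and viewed, and the job is handed in when it is done.

```bash
mkdir -p pics; cat > h.py <<'E'
import numpy as np,cv2
from plant import get_state, imaging
def cap(n,f):
    s=get_state(); d=imaging.capture(n)
    if 'pose' in d: P=np.array(d['pose'])
    else:
        T=np.eye(4);T[:3,:3]=s['tool_rot'];T[:3,3]=s['tcp_pos'];P=T@np.array(d['mount'])
    np.savez(f'pics/{f}.npz',c=d['color'],d=d['depth'],P=P,k=[d['fx'],d['fy'],d['cx'],d['cy']])
    cv2.imwrite(f'pics/{f}.png',d['color'][...,::-1]); print(n,[k for k in d],d['fx'],d['cx'],d['cy'])
def pts(f):
    z=np.load(f'pics/{f}.npz');d=z['d'];fx,fy,cx,cy=z['k']
    v,u=np.mgrid[:400,:640]
    p=np.stack([(u-cx)/fx*d,-(v-cy)/fy*d,-d,np.ones_like(d)],-1)@z['P'].T
    p=p[...,:3];p[d==0]=np.nan
    return p,z['c']
E
python3 -c "
from h import *
cap('scene','s0');cap('top','t0')
s=get_state();print(s['time_s'],s['tcp_pos'],s['tool_rot'],s['wrist_force'],s['finger_gap'])"
```

```text
scene ['color', 'depth', 'fx', 'fy', 'cx', 'cy', 'pose'] 402.85891480844873 316.7169606995159 203.5259557081
top ['color', 'depth', 'fx', 'fy', 'cx', 'cy', 'pose'] 400.4001812754045 322.2334006477656 201.96217828608627
0.1 [0.20461193 0.58991625 0.23054495] [[ 3.27514872e-01  9.44845925e-01 -4.33230976e-04]
 [ 9.44844461e-01 -3.27515130e-01 -1.66866687e-03]
 [-1.71852279e-03  1.37177327e-04 -9.99998514e-01]] [ 0.64728835  0.33335163 -0.32490239] 0.9947684468253605
```

View pics/s0.png

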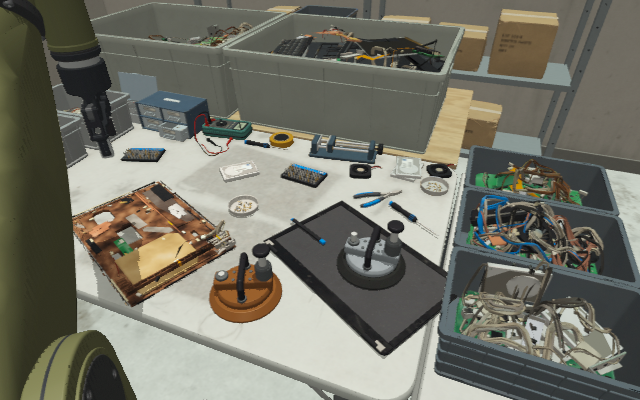

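View pics/t0.png

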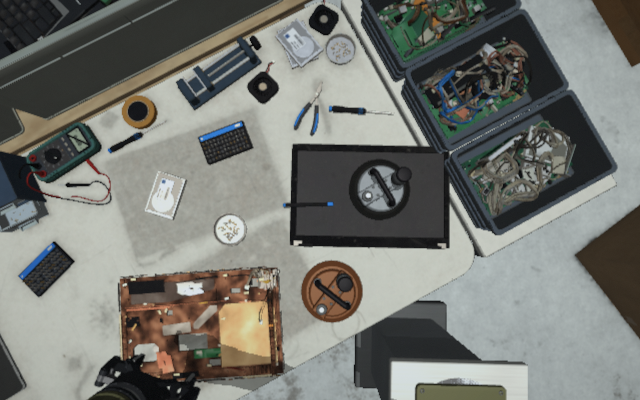

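The grey lifter stands on the screen, at top-image (380,190). Its plunger is at about (402,174) and its pin at about (367,195). The brown one at (332,292) is the decoy.

```bash
python3 -c "
from h import *
p,c=pts('t0')
a=cv2.resize(c[140:240,330:450],None,fx=6,fy=6,interpolation=cv2.INTER_CUBIC);cv2.imwrite('pics/t0z.png',a[...,::-1])
p2,c2=pts('s0')
cv2.imwrite('pics/s0z.png',cv2.resize(c2[205:300,325:425],None,fx=6,fy=6,interpolation=cv2.INTER_CUBIC)[...,::-1])
for n,q,(r0,r1,c0,c1) in(('t',p,(150,230,335,425)),('s',p2,(205,300,325,425))):
  w=q[r0:r1,c0:c1].reshape(-1,3)
  for lo,hi in((.118,.15),(.06,.085),(.105,.12)):
    m=(w[:,2]>lo)&(w[:,2]<hi);print(n,lo,m.sum(),w[m].mean(0) if m.any() else '',w[m].min(0) if m.any() else '',w[m].max(0) if m.any() else '')
for u,v in((402,174),(367,195),(380,190),(320,230),(430,230),(370,215)):print(u,v,p[v,u])
"
```

```text
t 0.118 199 [0.57027826 0.1628885  0.12912139] [0.55504784 0.14682974 0.12065306] [0.58667658 0.17839034 0.13275867]
t 0.06 434 [0.54367504 0.20467593 0.06938634] [0.50805288 0.15220374 0.06000027] [0.59079839 0.24794524 0.08495572]
t 0.105 0   
s 0.118 188 [0.56416681 0.15924268 0.12735827] [0.5513181  0.14540483 0.11906038] [0.58135752 0.17703402 0.13109338]
s 0.06 535 [0.53979465 0.1868359  0.07220322] [0.50442489 0.14546529 0.0600118 ] [0.58677272 0.24116868 0.08497927]
s 0.105 23 [0.56308921 0.15779292 0.10943466] [0.55474309 0.15060158 0.10537688] [0.57186378 0.16456613 0.1192396 ]
402 174 [0.56926836 0.16643861 0.1296527 ]
367 195 [0.52786201 0.23234083 0.08182597]
380 190 [0.54157759 0.20121294 0.0614457 ]
320 230 [0.44874248 0.33252355 0.01204563]
430 230 [0.45569475 0.074601   0.0099679 ]
370 215 [0.48677489 0.21700648 0.01759178]
```

View pics/t0z.png

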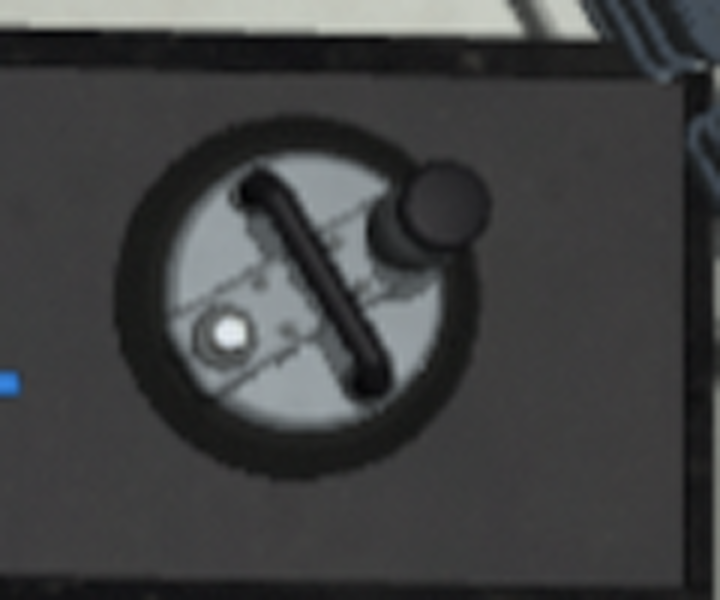

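View pics/s0z.png

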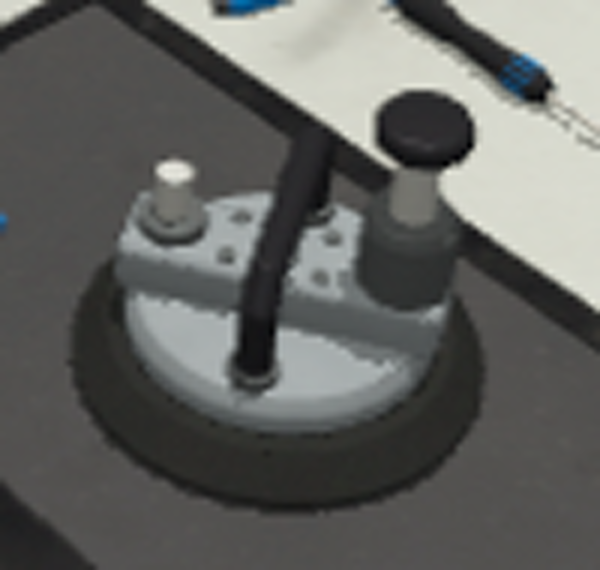

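```bash
python3 -m jog '[{"fingers":0,"tx":-19,"ty":32,"tz":0,"yaw":0},{"fingers":0,"tx":-19,"ty":32,"tz":0,"yaw":0},{"fingers":0,"tx":-19,"ty":32,"tz":0,"yaw":0},{"fingers":0,"tx":-19,"ty":32,"tz":0,"yaw":0},{"fingers":0,"tx":-19,"ty":32,"tz":0,"yaw":0}]' 40
python3 -m jog '[{"fingers":0,"tx":-19,"ty":32,"tz":0,"yaw":0},{"fingers":0,"tx":-19,"ty":32,"tz":0,"yaw":0},{"fingers":0,"tx":-19,"ty":32,"tz":0,"yaw":0},{"fingers":0,"tx":-19,"ty":32,"tz":0,"yaw":0},{"fingers":0,"tx":-19,"ty":32,"tz":0,"yaw":0}]'
```

```text
time_s: 0.6
tcp_pos: [0.3255, 0.4469, 0.231]
tool_rot: [[0.327, 0.945, -0.0], [0.945, -0.327, -0.001], [-0.001, -0.0, -1.0]]
wrist_force: [0.8, 0.0, 0.1]
finger_gap: 0.143
time_s: 1.1
tcp_pos: [0.4455, 0.3047, 0.231]
tool_rot: [[0.328, 0.945, -0.001], [0.945, -0.328, -0.0], [-0.001, -0.0, -1.0]]
wrist_force: [0.7, 0.3, 0.4]
finger_gap: -0.001
```

```bash
python3 -m jog '[{"fingers":0,"tx":-19,"ty":33,"tz":0,"yaw":0},{"fingers":0,"tx":-19,"ty":33,"tz":0,"yaw":0},{"fingers":0,"tx":-19,"ty":33,"tz":5,"yaw":0},{"fingers":0,"tx":-19,"ty":33,"tz":10,"yaw":0},{"fingers":0,"tx":-19,"ty":32,"tz":15,"yaw":0}]'
python3 -m jog '[{"fingers":0,"tx":0,"ty":0,"tz":20,"yaw":0},{"fingers":0,"tx":0,"ty":0,"tz":10,"yaw":0},{"fingers":0,"tx":0,"ty":0,"tz":0,"yaw":0},{"fingers":0,"tx":0,"ty":0,"tz":0,"yaw":0},{"fingers":0,"tx":0,"ty":0,"tz":0,"yaw":0}]'
python3 -c "
from h import *
cap('scene','s1');cap('wrist','w1')
s=get_state();print(s['time_s'],s['tcp_pos'],s['wrist_force'])
c=cv2.imread('pics/s1.png');cv2.imwrite('pics/s1z.png',cv2.resize(c[150:300,300:450],None,fx=4,fy=4,interpolation=cv2.INTER_CUBIC))
"
```

```text
time_s: 1.6
tcp_pos: [0.57, 0.1614, 0.2013]
tool_rot: [[0.328, 0.945, 0.001], [0.945, -0.328, 0.001], [0.001, 0.001, -1.0]]
wrist_force: [1.0, 0.5, -0.1]
finger_gap: -0.002
time_s: 2.1
tcp_pos: [0.5687, 0.1641, 0.1723]
tool_rot: [[0.326, 0.945, 0.001], [0.945, -0.326, 0.001], [0.002, 0.001, -1.0]]
wrist_force: [0.2, 1.1, 0.6]
finger_gap: 0.006
scene ['color', 'depth', 'fx', 'fy', 'cx', 'cy', 'pose'] 402.85891480844873 316.7169606995159 203.5259557081
wrist ['color', 'depth', 'fx', 'fy', 'cx', 'cy', 'mount'] 283.03995941587334 319.28716186357497 204.0705894158345
2.2 [0.5688938  0.16359031 0.17224921] [-0.38830821 -0.17923127  1.55283341]
```

View pics/s1z.png

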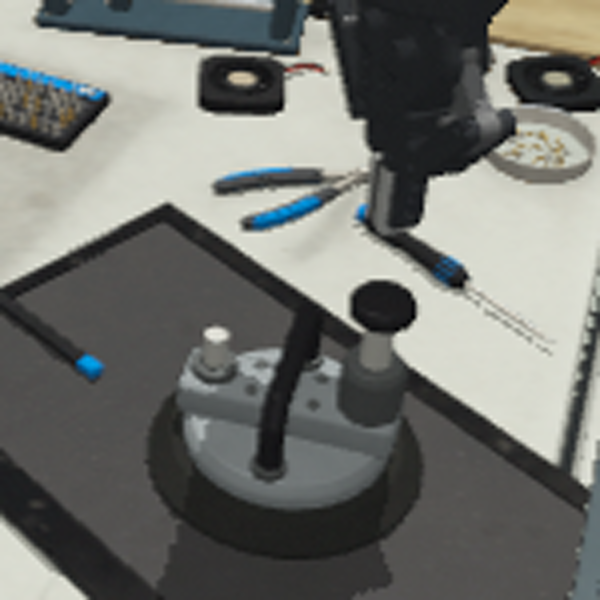

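View pics/w1.png

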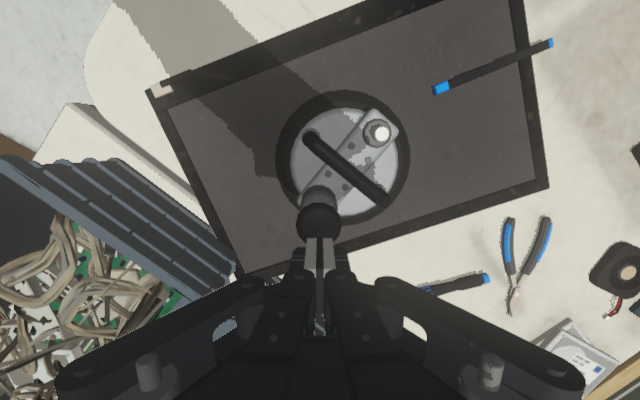

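The fingers are shut and hang above the mushroom head, which is at wrist pixel (319,222). I'll check the head's position from the wrist depth.

```bash
python3 -c "
from h import *
p,c=pts('w1')
w=p[195:250,290:350].reshape(-1,3);m=(w[:,2]>.122)&(w[:,2]<.137);w=w[m];print(len(w),w.min(0),w.max(0),np.median(w,0))
z=np.load('pics/w1.npz');Pi=np.linalg.inv(z['P']);fx,fy,cx,cy=z['k']
for q in((.5689,.1636,.1722),(.5695,.162,.13)):
  r=Pi@np.r_[q,1];print(q,cx+fx*r[0]/-r[2],cy-fy*r[1]/-r[2])
cv2.imwrite('pics/w1z.png',cv2.resize(c[180:280,260:380],None,fx=6,fy=6,interpolation=cv2.INTER_CUBIC)[...,::-1])
p,c=pts('s1')
w=p[215:235,380:410].reshape(-1,3);m=(w[:,2]>.122)&(w[:,2]<.137);w=w[m];print(len(w),w.min(0),w.max(0),np.median(w,0))
"
```

```text
1403 [0.55361654 0.14636685 0.12211109] [0.58477462 0.17874978 0.13153911] [0.56655286 0.16407358 0.12902664]
(0.5689, 0.1636, 0.1722) 319.5963456836682 252.73976166461506
(0.5695, 0.162, 0.13) 317.50863068295763 227.72089835593889
178 [0.55157284 0.14643072 0.12210551] [0.58190079 0.17702899 0.13109182] [0.5635444  0.15943206 0.12818192]
```

View pics/w1z.png

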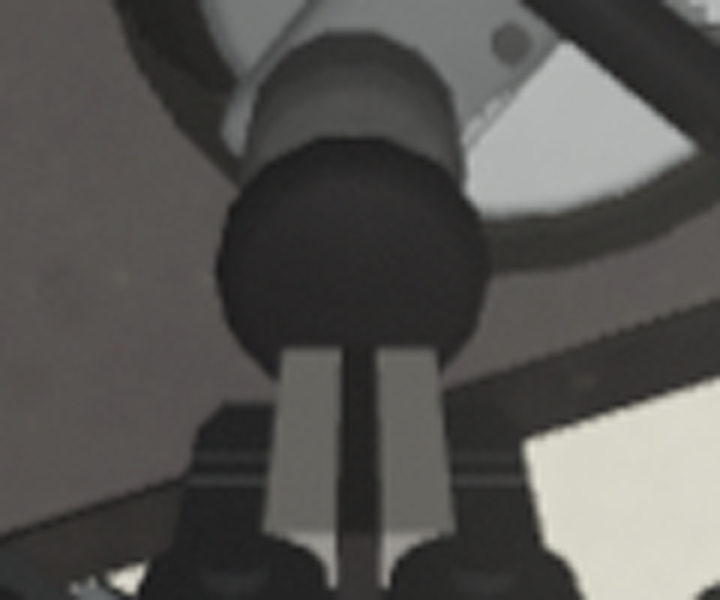

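```bash
python3 -m jog '[{"fingers":0,"tx":0,"ty":0,"tz":20,"yaw":0},{"fingers":0,"tx":0,"ty":0,"tz":15,"yaw":0},{"fingers":0,"tx":0,"ty":0,"tz":4,"yaw":0},{"fingers":0,"tx":0,"ty":0,"tz":0,"yaw":0},{"fingers":0,"tx":0,"ty":0,"tz":0,"yaw":0}]'
python3 -m jog '[{"fingers":0,"tx":0,"ty":0,"tz":5,"yaw":0},{"fingers":0,"tx":0,"ty":0,"tz":5,"yaw":0},{"fingers":0,"tx":0,"ty":0,"tz":4,"yaw":0},{"fingers":0,"tx":0,"ty":0,"tz":0,"yaw":0},{"fingers":0,"tx":0,"ty":0,"tz":0,"yaw":0}]'
```

```text
time_s: 2.7
tcp_pos: [0.5692, 0.1631, 0.1331]
tool_rot: [[0.327, 0.945, 0.001], [0.945, -0.327, 0.001], [0.001, 0.001, -1.0]]
wrist_force: [-1.1, 0.0, 0.4]
finger_gap: 0.0
time_s: 3.2
tcp_pos: [0.5697, 0.1632, 0.1187]
tool_rot: [[0.328, 0.945, 0.002], [0.945, -0.328, 0.001], [0.002, 0.002, -1.0]]
wrist_force: [1.4, 1.6, 3.6]
finger_gap: 0.003
```

```bash
python3 -m jog '[{"fingers":0,"tx":0,"ty":0,"tz":2,"yaw":0},{"fingers":0,"tx":0,"ty":0,"tz":1,"yaw":0},{"fingers":0,"tx":0,"ty":0,"tz":0,"yaw":0},{"fingers":0,"tx":0,"ty":0,"tz":0,"yaw":0},{"fingers":0,"tx":0,"ty":0,"tz":0,"yaw":0}]'
python3 -m jog '[{"fingers":0,"tx":0,"ty":0,"tz":0.5,"yaw":0},{"fingers":0,"tx":0,"ty":0,"tz":0.5,"yaw":0},{"fingers":0,"tx":0,"ty":0,"tz":0,"yaw":0},{"fingers":0,"tx":0,"ty":0,"tz":0,"yaw":0},{"fingers":0,"tx":0,"ty":0,"tz":0,"yaw":0}]'
python3 -c "
from h import *
cap('scene','s2')
s=get_state();print(s['time_s'],s['tcp_pos'],s['wrist_force'])
c=cv2.imread('pics/s2.png');cv2.imwrite('pics/s2z.png',cv2.resize(c[190:290,325:425],None,fx=6,fy=6,interpolation=cv2.INTER_CUBIC))
"
```

```text
time_s: 3.7
tcp_pos: [0.5697, 0.1632, 0.1159]
tool_rot: [[0.328, 0.945, 0.002], [0.945, -0.328, 0.001], [0.002, 0.002, -1.0]]
wrist_force: [3.6, 1.1, 5.2]
finger_gap: -0.001
time_s: 4.2
tcp_pos: [0.5698, 0.1632, 0.1156]
tool_rot: [[0.328, 0.945, 0.003], [0.945, -0.328, 0.001], [0.002, 0.002, -1.0]]
wrist_force: [0.7, 0.3, 9.8]
finger_gap: 0.0
scene ['color', 'depth', 'fx', 'fy', 'cx', 'cy', 'pose'] 402.85891480844873 316.7169606995159 203.5259557081
4.25 [0.56976671 0.16322773 0.11558957] [ 1.13363284  0.70424369 10.16883917]
```

View pics/s2z.png

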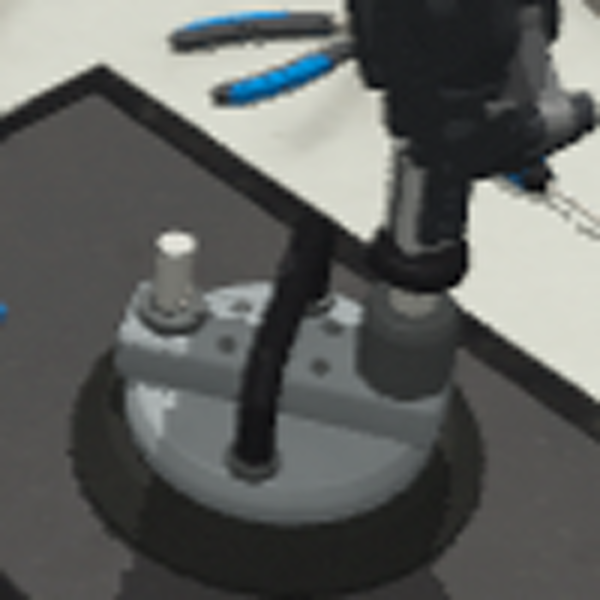

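The head is pressed down to the stop at z 0.1156, with the force rising to about 10 N. The pin has risen and the lifter hasn't moved. Next come full strokes.

```bash
U='x'
python3 -m jog '[{"fingers":0,"tx":0,"ty":0,"tz":-7,"yaw":0},{"fingers":0,"tx":0,"ty":0,"tz":-7,"yaw":0},{"fingers":0,"tx":0,"ty":0,"tz":-8,"yaw":0},{"fingers":0,"tx":0,"ty":0,"tz":0,"yaw":0},{"fingers":0,"tx":0,"ty":0,"tz":0,"yaw":0}]'
python3 -c "
from h import *
cap('scene','s3')
c=cv2.imread('pics/s3.png');cv2.imwrite('pics/s3z.png',cv2.resize(c[190:290,325:425],None,fx=6,fy=6,interpolation=cv2.INTER_CUBIC))
"
python3 -m jog '[{"fingers":0,"tx":0,"ty":0,"tz":6,"yaw":0},{"fingers":0,"tx":0,"ty":0,"tz":6,"yaw":0},{"fingers":0,"tx":0,"ty":0,"tz":5,"yaw":0},{"fingers":0,"tx":0,"ty":0,"tz":3,"yaw":0},{"fingers":0,"tx":0,"ty":0,"tz":2,"yaw":0}]'
python3 -m jog '[{"fingers":0,"tx":0,"ty":0,"tz":0.5,"yaw":0},{"fingers":0,"tx":0,"ty":0,"tz":0,"yaw":0},{"fingers":0,"tx":0,"ty":0,"tz":0,"yaw":0},{"fingers":0,"tx":0,"ty":0,"tz":0,"yaw":0},{"fingers":0,"tx":0,"ty":0,"tz":0,"yaw":0}]'
```

```text
time_s: 4.75
tcp_pos: [0.5682, 0.1624, 0.1362]
tool_rot: [[0.328, 0.945, -0.001], [0.945, -0.328, -0.0], [-0.001, -0.001, -1.0]]
wrist_force: [0.3, -0.3, 0.1]
finger_gap: 0.001
scene ['color', 'depth', 'fx', 'fy', 'cx', 'cy', 'pose'] 402.85891480844873 316.7169606995159 203.5259557081
time_s: 5.3
tcp_pos: [0.569, 0.1628, 0.1152]
tool_rot: [[0.328, 0.945, 0.001], [0.945, -0.328, -0.0], [0.0, 0.001, -1.0]]
wrist_force: [-5.5, -1.9, 26.3]
finger_gap: 0.0
time_s: 5.8
tcp_pos: [0.5689, 0.1628, 0.1154]
tool_rot: [[0.328, 0.945, 0.001], [0.945, -0.328, -0.0], [0.0, 0.001, -1.0]]
wrist_force: [-4.2, -1.9, 18.4]
finger_gap: -0.0
```

View pics/s3z.png

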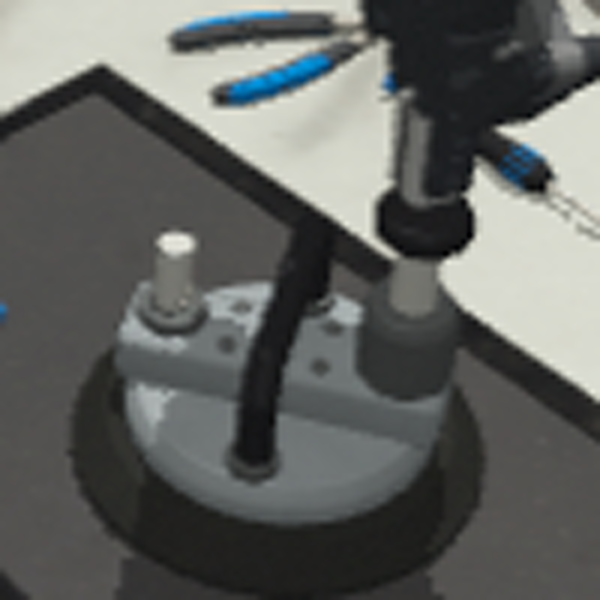

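The plunger sprang back up fully. On the next strokes I'll press about 1 mm less deep, since 18–26 N is more than needed.

```bash
python3 -m jog '[{"fingers":0,"tx":0,"ty":0,"tz":-7,"yaw":0},{"fingers":0,"tx":0,"ty":0,"tz":-7,"yaw":0},{"fingers":0,"tx":0,"ty":0,"tz":-8,"yaw":0},{"fingers":0,"tx":0,"ty":0,"tz":0,"yaw":0},{"fingers":0,"tx":0,"ty":0,"tz":0,"yaw":0}]'
python3 -c "
from h import *
cap('scene','s4')
c=cv2.imread('pics/s4.png');cv2.imwrite('pics/s4z.png',cv2.resize(c[190:290,325:425],None,fx=6,fy=6,interpolation=cv2.INTER_CUBIC))
"
python3 -m jog '[{"fingers":0,"tx":0,"ty":0,"tz":6,"yaw":0},{"fingers":0,"tx":0,"ty":0,"tz":6,"yaw":0},{"fingers":0,"tx":0,"ty":0,"tz":5,"yaw":0},{"fingers":0,"tx":0,"ty":0,"tz":3,"yaw":0},{"fingers":0,"tx":0,"ty":0,"tz":1,"yaw":0}]'
python3 -m jog '[{"fingers":0,"tx":0,"ty":0,"tz":0.3,"yaw":0},{"fingers":0,"tx":0,"ty":0,"tz":0,"yaw":0},{"fingers":0,"tx":0,"ty":0,"tz":0,"yaw":0},{"fingers":0,"tx":0,"ty":0,"tz":0,"yaw":0},{"fingers":0,"tx":0,"ty":0,"tz":0,"yaw":0}]'
```

```text
time_s: 6.3
tcp_pos: [0.5684, 0.1626, 0.1356]
tool_rot: [[0.328, 0.945, -0.001], [0.945, -0.328, -0.0], [-0.0, -0.001, -1.0]]
wrist_force: [-0.2, 0.5, 0.4]
finger_gap: -0.002
scene ['color', 'depth', 'fx', 'fy', 'cx', 'cy', 'pose'] 402.85891480844873 316.7169606995159 203.5259557081
time_s: 6.85
tcp_pos: [0.5689, 0.1628, 0.1154]
tool_rot: [[0.328, 0.945, 0.001], [0.945, -0.328, -0.0], [0.0, 0.001, -1.0]]
wrist_force: [-3.2, -2.1, 16.8]
finger_gap: -0.002
time_s: 7.35
tcp_pos: [0.5689, 0.1628, 0.1155]
tool_rot: [[0.328, 0.945, 0.001], [0.945, -0.328, 0.0], [0.0, 0.001, -1.0]]
wrist_force: [-2.2, -1.2, 13.4]
finger_gap: 0.002
```

View pics/s4z.png

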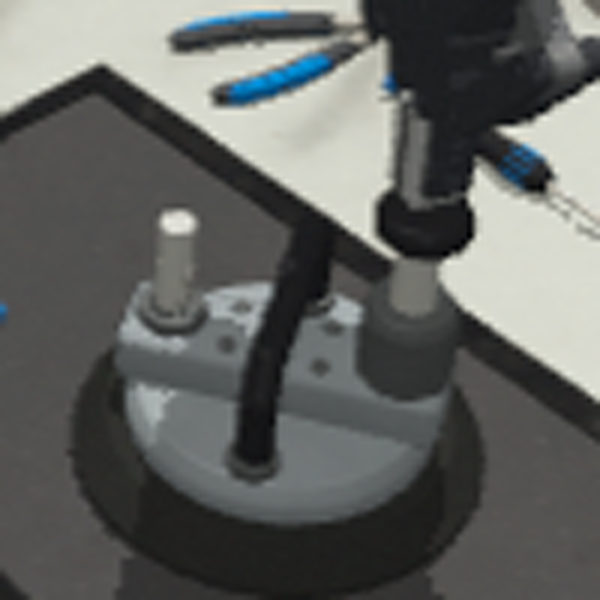

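The pin tip was at about z 0.083 at the start and has risen clearly each stroke. I'll release and look.

```bash
python3 -m jog '[{"fingers":0,"tx":0,"ty":0,"tz":-7,"yaw":0},{"fingers":0,"tx":0,"ty":0,"tz":-7,"yaw":0},{"fingers":0,"tx":0,"ty":0,"tz":-7,"yaw":0},{"fingers":0,"tx":0,"ty":0,"tz":0,"yaw":0},{"fingers":0,"tx":0,"ty":0,"tz":0,"yaw":0}]'
python3 -c "
from h import *
cap('scene','s5')
c=cv2.imread('pics/s5.png');cv2.imwrite('pics/s5z.png',cv2.resize(c[190:290,325:425],None,fx=6,fy=6,interpolation=cv2.INTER_CUBIC))
for f in('s0','s3','s4','s5'):
  p,c=pts(f);w=p[205:250,343:366].reshape(-1,3);print(f,np.nanmax(w[:,2]))
"

```

```text
time_s: 7.85
tcp_pos: [0.5683, 0.1626, 0.1353]
tool_rot: [[0.328, 0.945, -0.001], [0.945, -0.328, -0.0], [-0.0, -0.001, -1.0]]
wrist_force: [-0.2, -1.1, -0.0]
finger_gap: 0.0
scene ['color', 'depth', 'fx', 'fy', 'cx', 'cy', 'pose'] 402.85891480844873 316.7169606995159 203.5259557081
s0 0.08556828680002682
s3 0.09283816953071389
s4 0.10175362765363727
s5 0.11129034915022296
```

View pics/s5z.png

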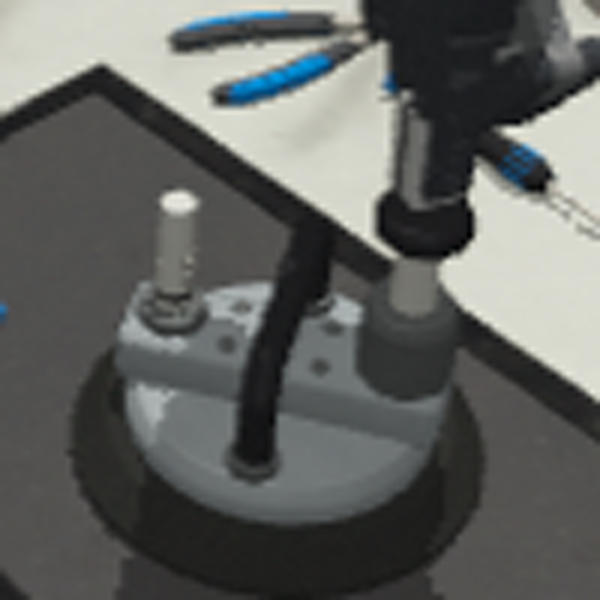

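After three strokes the tip is at z 0.111 (0.110 expected for fully out), and the dark ring shows at crop (175,295). One more stroke is harmless and makes sure.

```bash
python3 -m jog '[{"fingers":0,"tx":0,"ty":0,"tz":6,"yaw":0},{"fingers":0,"tx":0,"ty":0,"tz":6,"yaw":0},{"fingers":0,"tx":0,"ty":0,"tz":5,"yaw":0},{"fingers":0,"tx":0,"ty":0,"tz":3,"yaw":0},{"fingers":0,"tx":0,"ty":0,"tz":1,"yaw":0}]'
python3 -m jog '[{"fingers":0,"tx":0,"ty":0,"tz":0,"yaw":0},{"fingers":0,"tx":0,"ty":0,"tz":0,"yaw":0},{"fingers":0,"tx":0,"ty":0,"tz":0,"yaw":0},{"fingers":0,"tx":0,"ty":0,"tz":0,"yaw":0},{"fingers":0,"tx":0,"ty":0,"tz":0,"yaw":0}]'
python3 -m jog '[{"fingers":0,"tx":0,"ty":0,"tz":-7,"yaw":0},{"fingers":0,"tx":0,"ty":0,"tz":-7,"yaw":0},{"fingers":0,"tx":0,"ty":0,"tz":-10,"yaw":0},{"fingers":0,"tx":0,"ty":0,"tz":-20,"yaw":0},{"fingers":0,"tx":0,"ty":0,"tz":-20,"yaw":0}]'
python3 -m jog '[{"fingers":0,"tx":0,"ty":0,"tz":-20,"yaw":0},{"fingers":0,"tx":0,"ty":0,"tz":-10,"yaw":0},{"fingers":0,"tx":0,"ty":0,"tz":0,"yaw":0},{"fingers":0,"tx":0,"ty":0,"tz":0,"yaw":0},{"fingers":0,"tx":0,"ty":0,"tz":0,"yaw":0}]'
python3 -c "
from h import *
cap('scene','s6');cap('wrist','w6')
c=cv2.imread('pics/s6.png');cv2.imwrite('pics/s6z.png',cv2.resize(c[190:290,325:425],None,fx=6,fy=6,interpolation=cv2.INTER_CUBIC))
for f in('s0','s3','s4','s5','s6'):
  p,c=pts(f);w=p[205:250,343:366].reshape(-1,3);print(f,np.nanmax(w[:,2]))
w=p[210:240,380:410].reshape(-1,3);w=w[(w[:,2]>.122)&(w[:,2]<.137)];print(len(w),w.min(0),w.max(0))
s=get_state();print(s['time_s'],s['tcp_pos'],s['wrist_force'])
"

```

```text
time_s: 8.4
tcp_pos: [0.569, 0.1628, 0.1154]
tool_rot: [[0.328, 0.945, 0.001], [0.945, -0.328, 0.0], [0.0, 0.001, -1.0]]
wrist_force: [-3.2, -1.1, 17.1]
finger_gap: -0.003
time_s: 8.9
tcp_pos: [0.5689, 0.1628, 0.1155]
tool_rot: [[0.328, 0.945, 0.001], [0.945, -0.328, 0.0], [0.0, 0.001, -1.0]]
wrist_force: [-1.4, -0.4, 11.6]
finger_gap: 0.002
time_s: 9.4
tcp_pos: [0.5678, 0.1624, 0.1789]
tool_rot: [[0.328, 0.945, -0.002], [0.945, -0.328, -0.001], [-0.001, -0.002, -1.0]]
wrist_force: [0.1, -0.4, 0.7]
finger_gap: -0.0
time_s: 9.9
tcp_pos: [0.5679, 0.1623, 0.2074]
tool_rot: [[0.328, 0.945, -0.002], [0.945, -0.328, -0.001], [-0.001, -0.002, -1.0]]
wrist_force: [-0.2, -0.0, -0.6]
finger_gap: -0.0
scene ['color', 'depth', 'fx', 'fy', 'cx', 'cy', 'pose'] 402.85891480844873 316.7169606995159 203.5259557081
wrist ['color', 'depth', 'fx', 'fy', 'cx', 'cy', 'mount'] 283.03995941587334 319.28716186357497 204.0705894158345
s0 0.08556828680002682
s3 0.09283816953071389
s4 0.10175362765363727
s5 0.11129034915022296
s6 0.11076158634880573
178 [0.55042954 0.14556762 0.12242348] [0.58159459 0.17633405 0.13096978]
10.0 [0.56807082 0.16247341 0.20748298] [0.36539414 0.07167399 0.3429276 ]
```

View pics/s6z.png

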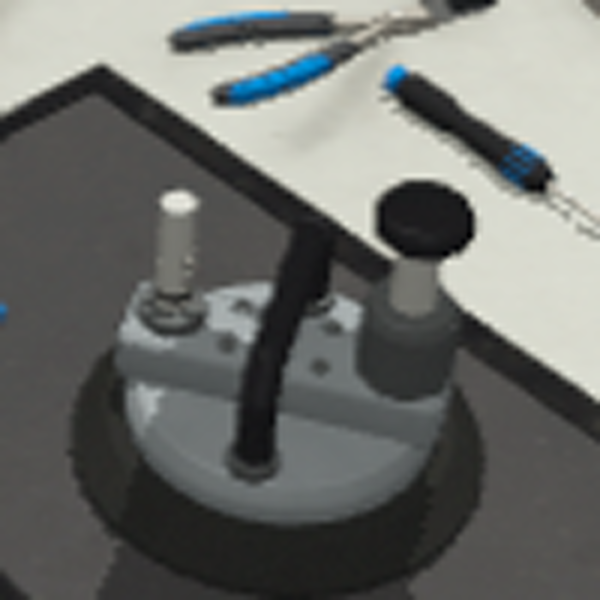

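View pics/w6.png

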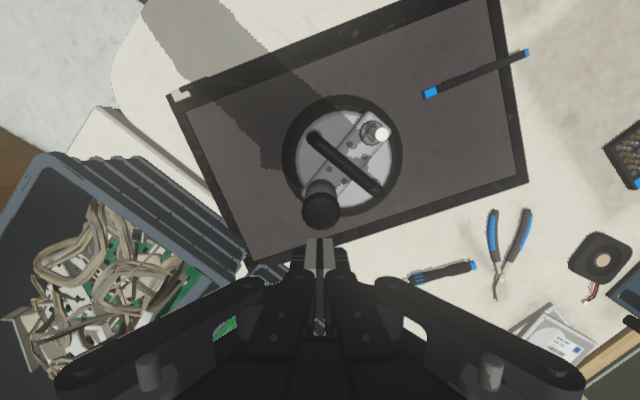

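The pin is fully out: the extra stroke left the tip unchanged, and the dark ring shows above the collar. The plunger is up, the lifter hasn't moved, and the arm is clear.

```bash
python3 -c "
from plant import order
print(order.hand_in())"
```

```text
the job is handed in; nothing more can be done
None
```

I pumped up the grey lifter with the shut fingertips in four full strokes, letting the plunger spring back up after each. I then lifted the arm about 77 mm clear of the plunger and handed the job in at about 10 s on the robot's clock.

- **Pin:** the measured tip height went from 86 mm at the start to 93, 102 and 111 mm. It stayed at 111 mm after the fourth stroke, where 110 mm means fully out. The dark ring shows above the collar in the scene picture.
- **Plunger and lifter:** the plunger is back at its rest height of about 131 mm. The lifter stands where it stood, to within about 1 mm in the scene-camera measurements of the plunger head.
- **Forces:** the highest reading at the end of a move was about 26 N, on the second stroke. It came from the fingertips pressing the plunger against its stop, so I pressed about 1 mm less deep after that. The wrist force read about zero once the arm was clear.
- **Other items:** nothing but the plunger was touched. The spudger and screwdriver look undisturbed in the last pictures. I did not look again at the screw dish, but the arm never went near it at low height.

No check failed or disagreed.

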